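Call for a new torch nozzle

TASK

Three call stations for torch nozzles stand on the welding table, each with a yellow push button in front of its nozzle socket; two sockets hold a nozzle and one is empty. Call for a new nozzle: with the fingertips gently press the button of the station whose socket is empty, well down, and keep it down for a good second, then let it spring up and draw back. Touch neither of the other two stations, leave the standing nozzles and the tape measure where they are, and pick nothing up.

Things in the scene. Friction and masses are not known exactly. Their poses are not given: they have to be found in the camera images.
- bay_empty: call station whose socket is empty: fixed grey plate 135 x 56 x 10 mm on the table, long side along its x axis. Origin: centre of the plate's underside; z up; -x is its front end, roughly towards the robot. The call button is centred 36 mm towards -x, a round aluminium socket (outside 38 mm, bore 27 mm, top 22 mm above the table) 36 mm towards +x
- bay_brass: call station that holds the brass nozzle: fixed grey plate 135 x 56 x 10 mm on the table, long side along its x axis. Origin: centre of the plate's underside; z up; -x is its front end, roughly towards the robot. The call button is centred 36 mm towards -x, a round aluminium socket (outside 38 mm, bore 27 mm, top 22 mm above the table) 36 mm towards +x
- bay_copper: call station that holds the copper nozzle: fixed grey plate 135 x 56 x 10 mm on the table, long side along its x axis. Origin: centre of the plate's underside; z up; -x is its front end, roughly towards the robot. The call button is centred 36 mm towards -x, a round aluminium socket (outside 38 mm, bore 27 mm, top 22 mm above the table) 36 mm towards +x
- call_empty (a joint): call button of the station whose socket is empty: joint value in m, 0 = up, grows as it is pressed down, 0.008 = hard stop. Spring-return: starts to move at about 1.8 N, 3.9 N at half travel (0.004), 6 N at the stop; springs back up when let go
- call_brass (a joint): call button of the station that holds the brass nozzle: joint value in m, 0 = up, grows as it is pressed down, 0.008 = hard stop. Spring-return: starts to move at about 1.8 N, 3.9 N at half travel (0.004), 6 N at the stop; springs back up when let go
- call_copper (a joint): call button of the station that holds the copper nozzle: joint value in m, 0 = up, grows as it is pressed down, 0.008 = hard stop. Spring-return: starts to move at about 1.8 N, 3.9 N at half travel (0.004), 6 N at the stop; springs back up when let go
- call_empty_top (a point): centre of the top face of the call button of the station whose socket is empty: flat yellow cap 26 mm across, top 34 mm above the table when up, 12 mm proud of its black round housing (42 mm across). The point moves down with the cap
- bay_brass_mouth (a point): centre of the top rim of the socket with the brass nozzle, 22 mm above the table
- bay_copper_mouth (a point): centre of the top rim of the socket with the copper nozzle, 22 mm above the table
- brass_nozzle_mid (a point): brass torch nozzle, 52 mm tall, 23 mm across at its hex foot, 20 mm and less above, loose, standing in the socket of the brass nozzle's station (foot 10 mm above the table). The point is half-way up on its axis; z = up along its axis
- copper_nozzle_mid (a point): copper torch nozzle, 46 mm tall, 23 mm across at its hex foot, 20 mm and less above, loose, standing in the socket of the copper nozzle's station (foot 10 mm above the table). The point is half-way up on its axis; z = up along its axis
- pipe_rest_post (a point): not part of the job, a fixed obstacle to pass round or over: the post (60 mm thick, this point on its axis 280 mm above the table) of the steel pipe rest to the right of the table. The clamp head and an eye bolt on it rise to 440 mm, and from it a level round bar (35 mm thick, axis 340 mm above the table) runs back towards the robot, its free end 290 mm nearer in x and 110 mm farther left than the post; beyond the post it carries a pipe
- tape_mid (a point): yellow tape measure lying loose on its side, 66 x 99 x 38 mm, behind the stations; the point is at its middle, 18 mm above the table

How it is judged (in metres and radians):
On the way:
1. the button of the empty station is pressed at least half-way down (4 mm) by the fingers and kept there for 0.6 s (value of joint call_empty above 0.004 m and contact force between the fingers and bay_empty above 0.5 N), for 0.6 s.
At the end, for the whole second after the job is handed in: All three buttons are up (within 1.5 mm), both nozzles stand upright in their own sockets (within 8 mm and 0.15 rad), and the tape measure lies where it was (within 10 mm) (value of joint each of call_empty, call_brass, call_copper below 0.0015 m and horizontal distance between brass_nozzle_mid and bay_brass_mouth below 0.008 m and angle between each of brass_nozzle_mid, copper_nozzle_mid's own z axis and vertical below 0.15 rad and height (world z) of each of brass_nozzle_mid, copper_nozzle_mid below 0.045 m and horizontal distance between copper_nozzle_mid and bay_copper_mouth below 0.008 m and distance of tape_mid from where it was at the start of the episode below 0.01 m); the robot touches nothing.
It fails at once if a button of another station is pressed more than 2 mm (value of joint any of call_brass, call_copper above 0.002 m).
It fails at once if the robot touches another station with more than 0.5 N (contact force between any of the fingers, the arm and bay_brass above 0.5 N or contact force between any of the fingers, the arm and bay_copper above 0.5 N).
It fails at once if the station is pushed with more than 25 N (contact force between any of the fingers, the arm and bay_empty above 25 N).
It fails at once if a nozzle is moved by more than 10 mm or tipped by more than 0.2 rad (distance of any of brass_nozzle_mid, copper_nozzle_mid from where it was at the start of the episode above 0.01 m or angle between any of brass_nozzle_mid, copper_nozzle_mid's own z axis and vertical above 0.2 rad).
It fails at once if the tape measure is moved by more than 10 mm (distance of tape_mid from where it was at the start of the episode above 0.01 m).
It also fails if it takes over 32 s, if anything falls off the work surface, if the arm or the gripper's body presses on something with over 40 N, if the wrist force passes 120 N, or if a joint passes its speed limit or range.

ROBOT

A 6-joint arm with a two-finger parallel gripper is mounted at the origin on a cart in front of the work surface, level with it; the furniture and walls round the work are solid. World frame = base frame: x ahead of the robot, y to its left, z up, the work surface at z = 0. Lengths are in m, angles in degrees, forces in N, time in s.
With the tool pointing down it reaches from about 0.4 to 0.825 m from the base axis. Payload 7 kg.
Tool frame: the origin (TCP) lies between the finger pads; the fingertips stand 19 mm ahead of it and the grasp point (between the pads) is the TCP (r.tip_extent is the distance from the TCP to the fingertips, in m); z points along the fingers, y is the direction in which the jaws open and shut (so a half turn about z gives the same grasp; the last joint's range is limited). The gripper opens to 88 mm and grips with 3 to 60 N. Pads are 19 mm wide; open, the fingers measure 130 mm over their backs; the gripper's body (78 mm by 193 mm) begins 47 mm behind the grasp point.
Start: joints at [92.939, 20.546, 0.682, 0, -70.136, -16.507], TCP at [0.158, 0.656, 0.246] pointing down, gripper open.
Joint ranges: [-176.03, 176.03], [-82.01, 121.73], [-58.28, 71.71], [-173.87, 95.51], [-174.79, -0.11], [-173.66, 173.66]. Speed limits (degrees/s): [136.94, 136.94, 172.46, 180, 180, 180].

INTERFACE

Orientations are given as [roll, pitch, yaw] about the fixed x, y, z axes, in that order (R = Rz(yaw) Ry(pitch) Rx(roll)).
In Python, from plant import r, capture, workorder, spotter gives the robot as it stands.
- The arm moves only by the tool step_arm, never from a script. Its argument "motion" is a list of rows, each a list of 5 numbers: the finger opening in m, from 0 to 0.0876, then the shift along the tool's x, y, z in m, then the turn about the tool's z in rad. In form: [[grip, dx, dy, dz, roll], ...]. A call has 1 to 5 rows; each row is the pose to reach, as a shift and turn from the pose commanded when the call began, along the tool's axes at that moment; what a row does not reach only later rows make up. A row lasts 1/8 s, in which the tool goes at most 62.5 mm and 10.7 degrees, less where a joint would pass 70% of its speed; a pose out of reach is approached as far as the arm can. A call with a gripper value outside its range is refused whole. The fingers move at their own pace and stop on an object; "newtons" is the grip in N (left out, the last holds). Time passes only in rows, so rows that repeat a pose let the fingers close. It gives the time, the measured TCP pose, the force and the opening at its end, in the units of the state.
- r.get_state(): the state, without advancing time (a new reading comes with each control period).
- capture(name): name is "side" or "top" or "wrist"; returns a dict with "image" (400x640x3 uint8, red, green, blue), "z_map" (400x640 float32, m along the optical axis (not along the pixel's ray), 0 where there is no reading), "fx", "fy", "cx", "cy" (pixels), "pose" (4x4, takes a point from camera to world coordinates). Camera axes: x right, y down, z forward; pixel columns grow to the right and rows downward; lengths in m; the calibration is good to about 2 mm. The wrist camera is an equidistant fisheye: a pixel r from the principal point sees the ray r / f radians off the axis. A picture is of the moment at which its call begins.
- workorder.close_job(): hands the job in, once; it reports no verdict.
Trained networks look in the newest picture that a camera, given by its name, has taken for a name from the list of things; names that differ only in an ending like _2 or _b are one class to them, and where a whole thing is asked for, a point or a joint stands for the part that bears it (a point fixed in the world has none). Each returns a list of dicts, best first, with "p" (0 to 1); they miss things now and then, are a little off and sometimes report something else, mostly with a low value. They report only what shows in the picture. A call takes as long as a camera call.
- spotter.regions_of(camera, label): "mask" (400x640 bool, what is visible of it).
- spotter.tip_of(camera, label): "location" ([x, y, z] in m, in world coordinates, good to about 4 mm: a listed point, or the origin of a listed thing).
The state is a dict: "time_s": time; "joints": joint angles; "qd": joint speeds; "joint_torque": joint torques, N m; "tcp_pos": TCP position; "eef_rot": TCP orientation; "contact_force": force on the tool from outside, world axes, zero at the start; "moment": the same for the moment, N m; "gripper_width": finger opening in m.
Only numpy, scipy, OpenCV 4.12 (cv2) and the standard library are available. Lean on these libraries where they do the work, as an engineer would, in place of code of your own. Each camera call takes 0.05 s, during which the arm holds its last target.

## Working session

There is one attempt and no reset: what is moved stays moved. The work goes in short steps, Python scripts to look and compute and a tool call to move; the robot and the scene stay as the last step left them, time stands still between calls to the robot, and variables do not carry over. Pictures are saved under pics/ and viewed, and the job is handed in when it is done.

Besides the shell and the picture viewer there is one more tool, called after "Request:" as name(argument=value, ...) on one line, values as JSON. step_arm: Moves the arm, as the interface text tells. Its arguments: {"type":"object","properties":{"motion":{"type":"array","items":{"type":"array","items":{"type":"number"}}},"newtons":{"type":"number"}},"required":["motion"]}

```bash
mkdir -p pics; python3 - <<'E'
from plant import r,capture,spotter
import cv2
s=r.get_state();print({k:s[k] for k in('time_s','tcp_pos','eef_rot','contact_force','gripper_width')},r.tip_extent)
for c in('top','side'):
    d=capture(c);cv2.imwrite(f'pics/{c}0.png',d['image'][...,::-1])
    for l in ('bay_empty','call_empty_top','bay_brass','bay_copper','tape_mid'):
        print(c,l,[(round(q['p'],2),[round(float(v),4) for v in q['location']]) for q in spotter.tip_of(c,l)])
E
```

```text
{'time_s': 0.0, 'tcp_pos': array([0.15827907, 0.65570617, 0.24460904]), 'eef_rot': array([ 1.79904106e+02, -7.76391967e-03, -1.35781799e+01]), 'contact_force': array([ 1.22510804, -0.20329511, -0.49576346]), 'gripper_width': 0.08779354037507164} 0.019
top bay_empty [(0.71, [0.5095, 0.0396, 0.002])]
top call_empty_top [(0.37, [0.4737, 0.0345, 0.0345])]
top bay_brass [(0.57, [0.5348, -0.1344, -0.002])]
top bay_copper [(0.89, [0.5476, 0.1416, -0.0046])]
top tape_mid [(0.92, [0.6989, 0.1014, 0.0174])]
side bay_empty [(0.83, [0.5061, 0.0387, -0.0015]), (0.75, [0.5829, 0.136, 0.022]), (0.17, [0.5432, 0.1434, -0.0023])]
side call_empty_top [(0.53, [0.4716, 0.0339, 0.0365]), (0.2, [0.5065, 0.0415, 0.0005])]
side bay_brass [(0.96, [0.5316, -0.1306, 0.0017])]
side bay_copper [(0.7, [0.5443, 0.1429, -0.0017])]
side tape_mid [(0.9, [0.6956, 0.1043, 0.0178])]
```

View pics/top0.png

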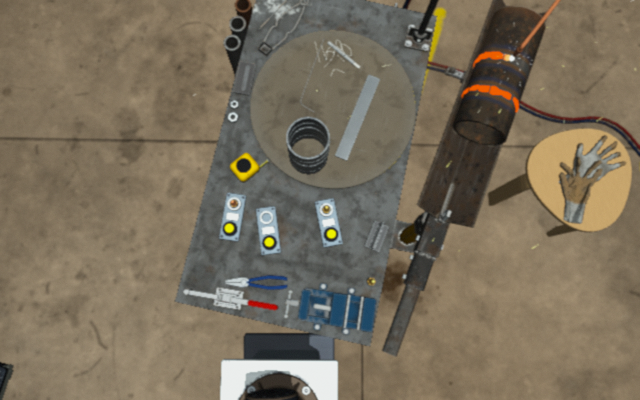

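View pics/side0.png

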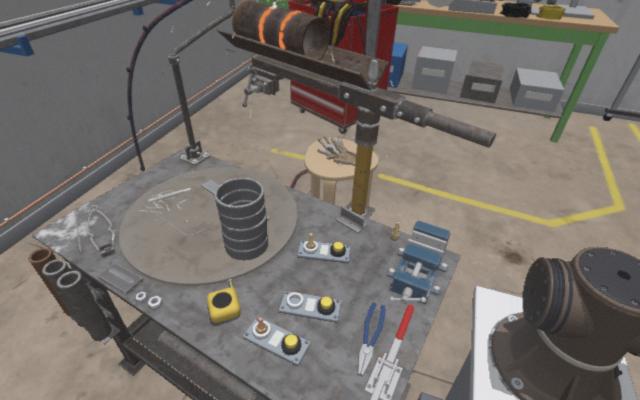

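```bash
python3 - <<'E'
from plant import r,capture
import numpy as np,cv2
for c in('top','side'):
    d=capture(c);z=d['z_map'];v,u=np.indices(z.shape)
    P=np.stack([(u-d['cx'])/d['fx']*z,(v-d['cy'])/d['fy']*z,z],-1)@d['pose'][:3,:3].T+d['pose'][:3,3]
    hsv=cv2.cvtColor(d['image'],cv2.COLOR_RGB2HSV)
    m=(z>0)&(hsv[...,0]>18)&(hsv[...,0]<35)&(hsv[...,1]>130)&(P[...,2]>.029)&(P[...,2]<.045)
    n,l,st,ce=cv2.connectedComponentsWithStats(m.astype('uint8'))
    for i in range(1,n):
        if st[i,4]>15:
            q=P[l==i];print(c,ce[i].round(),st[i,4],np.median(q,0).round(4),q.min(0).round(3),q.max(0).round(3))
    print(c,'cam',d['pose'][:3,3])
    m=(z>0)&(P[...,2]>.2)&(P[...,0]>.1)&(P[...,0]<.9)&(abs(P[...,1])<.6);q=P[m]
    print(len(q),q.min(0),q.max(0)) if len(q) else 0
E
```

```text
top [245. 167.] 327 [0.684  0.1072 0.0347] [0.647 0.072 0.029] [0.727 0.15  0.043]
top [229. 228.] 60 [0.5091 0.1474 0.0334] [0.498 0.134 0.029] [0.521 0.162 0.04 ]
top [331. 234.] 60 [ 0.4964 -0.138   0.0341] [ 0.485 -0.149  0.029] [ 0.508 -0.124  0.039]
top [269. 242.] 63 [0.4714 0.0349 0.0338] [0.46  0.023 0.03 ] [0.483 0.047 0.041]
top cam [ 0.34240032 -0.08331081  1.46446769]
16657 [ 0.10007719 -0.5985111   0.20002109] [0.89999484 0.59905681 0.74343188]
side [358. 197.] 24 [ 0.4966 -0.3421  0.0379] [ 0.488 -0.345  0.03 ] [ 0.51  -0.339  0.045]
side [338. 246.] 52 [ 0.4972 -0.1351  0.0328] [ 0.487 -0.146  0.029] [ 0.51  -0.126  0.036]
side [223. 303.] 409 [0.6805 0.1207 0.0339] [0.648 0.076 0.029] [0.726 0.152 0.038]
side [326. 302.] 68 [0.4732 0.0364 0.0333] [0.461 0.026 0.029] [0.484 0.05  0.035]
side [290. 339.] 74 [0.5132 0.1472 0.033 ] [0.499 0.138 0.029] [0.523 0.162 0.035]
side cam [0.33619445 0.52362548 0.73071418]
13232 [ 0.10004683 -0.59905025  0.20001588] [0.89995738 0.20810853 0.51757169]
```

The empty station is the middle one: its ring is bare at side px (294,300), with its button at (326,302). In the top view the button is at (269,242). That puts the button at about (0.472, 0.0355, 0.034). I'll move above it with the fingers closed.

Request:
step_arm(motion=[[0,0.03,0.035,0,0],[0,0.06,0.07,0,0],[0,0.09,0.105,0,0],[0,0.12,0.14,0,0],[0,0.15,0.175,0,0]], newtons=10)

```text
time_s: 1.32
tcp_pos: [0.2637, 0.4495, 0.2458]
eef_rot: [-180.0, -0.0, -13.6]
contact_force: [1.3, 0.3, -0.6]
gripper_width: 0.0433
```

Request:
step_arm(motion=[[0,0.03,0.035,0,0],[0,0.06,0.07,0,0],[0,0.09,0.105,0,0],[0,0.12,0.14,0,0],[0,0.15,0.175,0,0]])

```text
time_s: 1.95
tcp_pos: [0.3683, 0.2442, 0.2459]
eef_rot: [-179.9, -0.0, -13.5]
contact_force: [1.5, -0.1, -0.1]
gripper_width: 0.0005
```

Request:
step_arm(motion=[[0,0.03,0.035,0,0],[0,0.06,0.07,0,0],[0,0.09,0.105,0,0],[0,0.12,0.14,0,0],[0,0.15,0.175,0,0]])

```text
time_s: 2.58
tcp_pos: [0.4733, 0.0388, 0.246]
eef_rot: [-180.0, -0.0, -13.6]
contact_force: [0.9, 0.2, 0.2]
gripper_width: 0.0009
```

Request:
step_arm(motion=[[0,0,0.003,0.04,0],[0,0,0.003,0.08,0],[0,0,0.003,0.12,0],[0,0,0.003,0.15,0],[0,0,0.003,0.165,0]])

```text
time_s: 3.2
tcp_pos: [0.4712, 0.0369, 0.0791]
eef_rot: [179.9, 0.1, -13.6]
contact_force: [-0.4, -0.2, 0.3]
gripper_width: 0.0003
```

```bash
python3 - <<'E'
from plant import r,capture
import numpy as np,cv2
s=r.get_state();print(s['tcp_pos'],s['contact_force'])
for c in('side','wrist'):
    d=capture(c);cv2.imwrite(f'pics/{c}1.png',d['image'][...,::-1] if c=='wrist' else cv2.resize(d['image'][200:400,180:500,::-1],None,fx=2.4,fy=2.4))
E
```

```text
[0.47121757 0.03691145 0.07908056] [-0.38061267 -0.24880231  0.29053764]
```

View pics/side1.png

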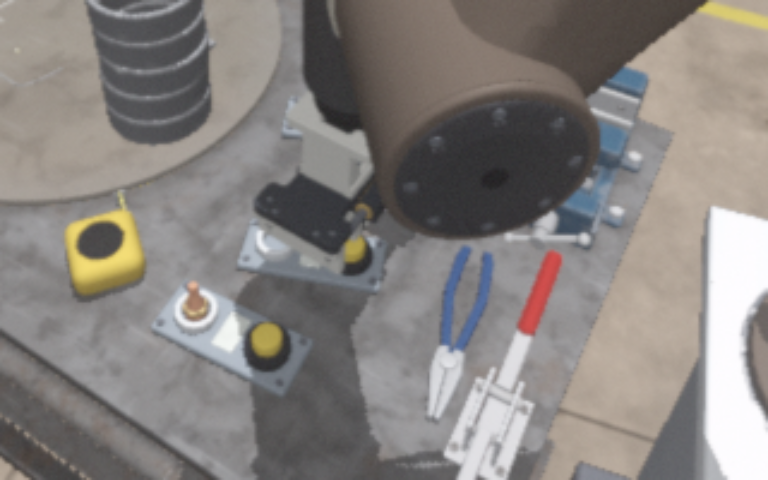

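View pics/wrist1.png

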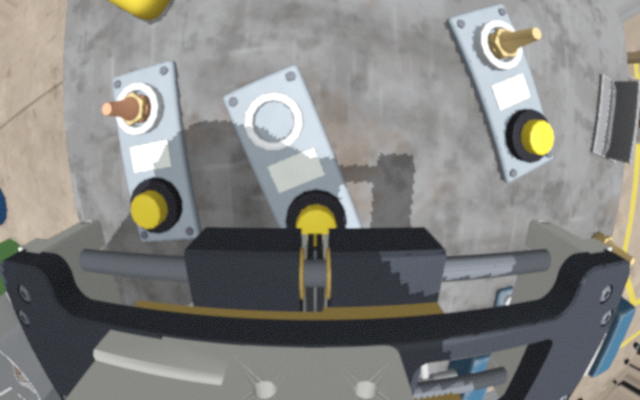

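The fingers line up with the middle button: in the wrist view the button is at px (316,220) and the finger gap at x≈315. Its socket at (273,120) is empty. I'll go down slowly.

Request:
step_arm(motion=[[0,0,0,0.008,0],[0,0,0,0.015,0],[0,0,0,0.02,0],[0,0,0,0.023,0],[0,0,0,0.025,0]])

```text
time_s: 3.92
tcp_pos: [0.472, 0.0373, 0.0555]
eef_rot: [-180.0, -0.0, -13.6]
contact_force: [-0.3, -0.7, -0.8]
gripper_width: 0.0004
```

Request:
step_arm(motion=[[0,0,0,0.001,0],[0,0,0,0.002,0],[0,0,0,0.003,0],[0,0,0,0.004,0],[0,0,0,0.004,0]])

```text
time_s: 4.55
tcp_pos: [0.472, 0.0373, 0.0516]
eef_rot: [-180.0, -0.0, -13.6]
contact_force: [-0.9, 0.7, 1.9]
gripper_width: 0.0007
```

Request:
step_arm(motion=[[0,0,0,0.001,0],[0,0,0,0.002,0],[0,0,0,0.003,0],[0,0,0,0.004,0],[0,0,0,0.005,0]])

```text
time_s: 5.18
tcp_pos: [0.472, 0.0373, 0.0466]
eef_rot: [-180.0, -0.0, -13.6]
contact_force: [-0.4, 1.0, 4.6]
gripper_width: 0.0007
```

```bash
python3 - <<'E'
from plant import r,capture
s=r.get_state();print(s['tcp_pos'],s['contact_force'],s['time_s'])
E
```

```text
[0.4720479  0.03733773 0.04659426] [-0.44354502  0.98153938  4.63137313] 5.175
```

Request:
step_arm(motion=[[0,0,0,0.001,0],[0,0,0,0.001,0],[0,0,0,0.001,0],[0,0,0,0.001,0],[0,0,0,0.001,0]])

```text
time_s: 5.8
tcp_pos: [0.4721, 0.0374, 0.0457]
eef_rot: [-180.0, -0.0, -13.6]
contact_force: [-1.4, 1.1, 5.9]
gripper_width: 0.0007
```

Request:
step_arm(motion=[[0,0,0,0,0],[0,0,0,0,0],[0,0,0,0,0],[0,0,0,0,0],[0,0,0,0,0]])

```text
time_s: 6.42
tcp_pos: [0.472, 0.0374, 0.0456]
eef_rot: [-180.0, -0.0, -13.6]
contact_force: [-0.7, -0.2, 4.8]
gripper_width: 0.0002
```

```bash
python3 - <<'E'
from plant import r,capture
import cv2
d=capture('wrist');cv2.imwrite('pics/w2.png',d['image'][...,::-1])
E
```

```text
(no output)
```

View pics/w2.png

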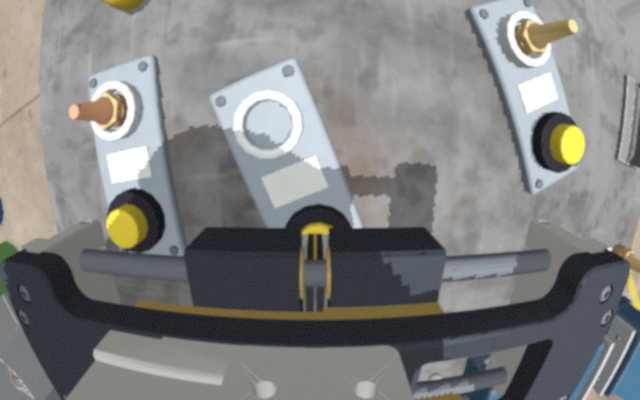

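The fingers are on the cap at px (316,230) and it is well down. The reading is about 5 N, which means more than half travel, held for over 1.2 s. Now I'll release the button.

Request:
step_arm(motion=[[0,0,0,-0.004,0],[0,0,0,-0.01,0],[0,0,0,-0.025,0],[0,0,0,-0.06,0],[0,0,0,-0.1,0]])

```text
time_s: 7.1
tcp_pos: [0.4711, 0.0369, 0.1461]
eef_rot: [179.9, 0.1, -13.6]
contact_force: [-0.4, 0.2, 0.6]
gripper_width: 0.0003
```

Request:
step_arm(motion=[[0,0,0,-0.04,0],[0,0,0,-0.08,0],[0,0,0,-0.1,0],[0,0,0,-0.1,0],[0,0,0,-0.1,0]])

```text
time_s: 7.72
tcp_pos: [0.4712, 0.0371, 0.2447]
eef_rot: [180.0, 0.1, -13.6]
contact_force: [-0.4, -0.2, -0.3]
gripper_width: 0.0004
```

```bash
python3 - <<'E'
from plant import r,capture,spotter
import cv2
s=r.get_state();print(s['tcp_pos'],s['contact_force'],s['time_s'])
d=capture('wrist');cv2.imwrite('pics/w3.png',d['image'][...,::-1])
d=capture('side')
for l in('call_empty_top','tape_mid','brass_nozzle_mid','copper_nozzle_mid'):print(l,[(round(q['p'],2),q['location']) for q in spotter.tip_of('side',l)])
E
```

```text
[0.47120076 0.03710632 0.2446672 ] [-0.37000918 -0.16395118 -0.34797452] 7.725
call_empty_top [(0.56, [0.4707, 0.0376, 0.0384])]
tape_mid [(0.81, [0.6979, 0.1053, 0.0202]), (0.32, [0.579, 0.1385, 0.0311])]
brass_nozzle_mid []
copper_nozzle_mid [(0.68, [0.5834, 0.1375, 0.0313]), (0.64, [0.5071, 0.0428, 0.0009])]
```

View pics/w3.png

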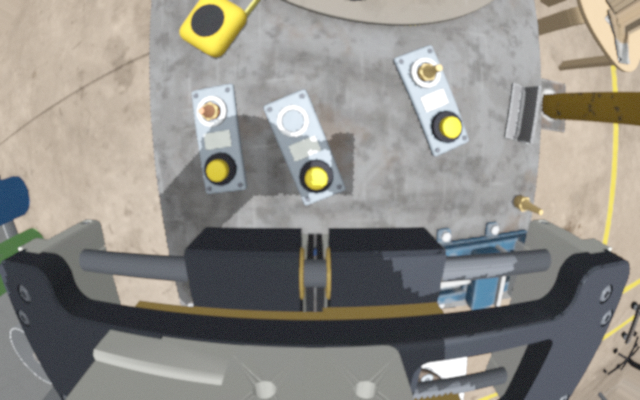

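The button is back up at px (316,178). Both nozzles stand in their sockets at (210,110) and (428,70), the tape measure hasn't moved, and the arm is clear.

```bash
python3 -c "
from plant import workorder
print(workorder.close_job())"
```

```text
the job is handed in; nothing more can be done
None
```

I pressed the button of the middle station, the one with the empty socket, using the closed fingertips, and handed the job in at about 8 s of the 32 s allowed.

- **Press:** the fingers went down to about 7 mm of travel by the tool height and held there for about 1.2 s. The measured force was 5–6 N. The button's travel itself was not read; I inferred it from tool height and force.
- **After release:** the tool drew back to z ≈ 0.245 m and its force reading was near zero. The wrist picture shows the button up and both nozzles upright in their sockets. The tape measure was within about 4 mm of its first reading, which is the detector's own accuracy.
- **Checks that failed or disagreed:** in the last side view the detector did not find the brass nozzle, so I confirmed that one only in the wrist picture. It also put the button top at 38 mm instead of 34 mm, again within its accuracy. It gave one false second hit each for the tape measure and the copper nozzle.

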